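Clear the stencil jig and hold a cottage in its corner

ROBOT

A 6-joint arm with a two-finger parallel gripper is mounted at the origin on the work surface. World frame = base frame: x ahead of the robot, y to its left, z up, the work surface at z = 0. Lengths are in mm, angles in rad, forces in N, time in s.
With the tool pointing down it reaches from about 350 to 975 mm from the base axis. Payload 7.1 kg.
Tool frame: the origin (TCP) lies at the very end of the fingers, on their centre line; the grasp point (between the pads) lies 19 mm behind it; z points along the fingers, y is the line along which they close (so a half turn about z gives the same grasp; the last joint's range is limited). The gripper opens to 88 mm and grips with 3 to 60 N. Pads are 20 mm wide; open, the fingers measure 115 mm over their backs; the gripper's body (75 mm by 178 mm) begins 61 mm behind the grasp point.
Start: joints at [1.113, 0.423, 1.63, -0, 1.089, -0.019], TCP at [265.501, 565.786, 222.675] pointing down, gripper open.
Joint ranges: [-3, 3], [-0.9, 2.11], [0.09, 2.58], [-1.31, 4.45], [0.11, 2.69], [-2.54, 2.54]. Speed limits (rad/s): [2.39, 2.39, 3.01, 3.14, 3.14, 3.14].

INTERFACE

Orientations are given as a rotation vector (axis times angle).
In Python, from workcell import ctrl gives the robot as it stands. The module is installed in compiled form; this text tells all that it offers.
- The arm moves only by the shell command python3 -m inch 'ROWS'. ROWS is JSON, a list of rows, each a list of 7 numbers: the shift along the tool's x, y, z scaled (see below), then the turn, a rotation vector about the tool's x, y, z scaled (see below), then the closure, from -1 (fully open) to 1 (shut). In form: [[tx, ty, tz, wx, wy, wz, hand], ...]. A call has 1 to 10 rows; each row is the pose to reach, as a shift and turn from the pose commanded when the call began, along the tool's axes at that moment; what a row does not reach only later rows make up. The controller multiplies each number of a shift by 0.15 m and each number of a turn by pi/4 rad. A row lasts 1/8 s, in which the tool goes at most 62.5 mm and 10.7 degrees, less where a joint would pass 70% of its speed; a pose out of reach is approached as far as the arm can. A call with a number of a shift or a turn outside -1 to 1 is refused whole. A call with a gripper value outside its range is refused whole. The fingers move at their own pace and stop on an object; the grip force is fixed at half the most. Time passes only in rows, so rows that repeat a pose let the fingers close. It gives the time, the measured TCP pose, the force, the opening and the grip force at its end, in the units of the state.
- ctrl.get_obs(): the state, without advancing time (a new reading comes with each control period).
- ctrl.get_image(name): name is "scene" or "top" or "wrist"; returns the picture (400x640x3 uint8, red, green, blue); there is no depth.
- ctrl.camera_params(name): a dict with "vfov" (degrees; the focal length in pixels is half the picture's height over the tangent of half this angle, whatever the lens; pixels are square), "cx", "cy" (the principal point, pixels), "eye" and "attitude" of the camera in the world; the wrist camera has in their place "tool_from_camera" (4x4, takes a point from camera to tool coordinates, whose origin is the TCP and whose axes are the flange's). Camera axes: x right, y up, looking along -z (the intrinsics and any distortion apply to the point x, -y, -z); pixel columns grow to the right and rows downward; lengths in mm; the calibration is good to about 2 mm. A picture is of the moment at which its call begins: read the wrist's pose just before it. camera_params takes no time and is no camera call.
- ctrl.close_job(): hands the job in; it is judged then, once.
The state is a dict: "t": time; "qpos": joint angles; "qvel": joint speeds; "joint_torque": joint torques, N m; "ee_pos": TCP position; "orientation": TCP orientation; "ft_force": force on the tool from outside, world axes, zero at the start; "moment": the same for the moment, N m; "width": finger opening in mm; "grasp_force": force on a finger pad.
Only numpy, scipy, OpenCV 4.12 (cv2) and the standard library are available. Lean on these libraries where they do the work, as an engineer would, in place of code of your own. Each camera call takes 0.05 s, during which the arm holds its last target. There are 200 camera calls.

TASK

Clear the stencil jig: stand the yellow paint jar in the tray with the other paint jars, and lay the green brush in the tray with the other brush. Then set the bare-wood cottage with the blue roof down on the jig, its white front wall towards the opened stencil, and press it square into the corner so that it touches both metal fences at once, and finish while still holding it pressed there for the painter. Leave the other things on the bench where they are.

Things in the scene. Friction and masses are not known exactly. Their poses are not given: they have to be found in the camera images.
- jig: Stencil jig, fixed to the bench: plywood board 190 (x) x 230 (y) x 15 mm, origin at the centre of its underside, yaw within 0.3. Two aluminium fences, 16 mm high above the board, make a corner; the opened stencil leaf (64 x 68 mm, aluminium frame, white sheet with black cut-outs) lies flush in the board 54 to 118 mm ahead (+x) of the rear fence's face, in front of the cottage's place.
- corner (a point): The inner corner of the jig, where the two fence faces meet, on the board's upper face (15 mm above the bench). Axes as the jig's: the rear fence's face is the plane x = 0, the side fence's face the plane y = 0, and the cottage's place is at x from 0 to 44 mm, y from -56 to 0 mm: seated, its mid point is at x = 22, y = -28, z = 35 mm with its axes along these.
- rear_fence: Rear fence: aluminium strip along the jig's y, 135 mm long, 18 mm wide, 16 mm high; the cottage's back wall goes against its +x face. Origin at the corner.
- side_fence: Side fence: aluminium strip along the jig's x, 62 mm long, 18 mm wide, 16 mm high; the cottage's +y end wall goes against its -y face. Origin at the corner.
- cottage_mid (a point): Cottage blank, loose, about 100 g: solid bare wood block, 44 mm deep (x) x 56 mm long (y), walls 48 mm high, then a blue 45 degree roof with its ridge along y, 70 mm high in all. +x is the white-primed front wall, with a white edge on the roof above it; the +y and -y end walls are flat up to the gable. The point is its centre, 35 mm above its underside. It stands upright on the bench to the right of the jig, yaw within 0.7.
- cottage_front (a point): Middle of the cottage's white front wall, 24 mm above its underside.
- jar_mid (a point): The paint jar to put away: yellow, orange lid, 38 mm across, 52 mm high, about 70 g, standing upright in the jig's corner area. The point is its centre, 26 mm above its underside.
- brush_mid (a point): The brush to put away: flat stencil brush with green handle, 126 mm long along x (bristles to +x), handle 14 mm wide and 10 mm thick from 63 mm behind to 18 mm ahead of this point, about 25 g, lying flat on the jig's board. The point is the middle of its length, 5 mm above its underside.
- paint_tray: Tray of paint jars: red plastic open box 120 (x) x 200 (y) x 35 mm high, walls and floor 4 mm, fixed, origin at the centre of its underside. Two jars stand in its +y end. It and the brush tray swap places between starts; yaw within 0.1.
- paint_spot (a point): Middle of the free end of the paint tray, on its floor (4 mm above the bench).
- brush_tray: Tray of brushes: brown wooden open box 120 (x) x 200 (y) x 35 mm high, walls and floor 4 mm, fixed, origin at the centre of its underside. One blue brush lies in it along y, 38 mm to +x of the middle.
- brush_spot (a point): A free place in the brush tray, on its floor (4 mm above the bench), where a brush can lie along the tray's y.
- blue_jar_mid (a point): Blue jar with a white lid in the paint tray (38 mm across, 52 mm high), its centre; not to be disturbed.
- red_jar_mid (a point): Red jar with a black lid in the paint tray (38 mm across, 52 mm high), its centre; not to be disturbed.
- tray_brush_mid (a point): Blue brush lying in the brush tray (126 mm long, 10 mm thick), its middle; not to be disturbed.
- finished_mid (a point): Finished cottage, yellow walls, red roof and chimney (44 x 56 x 75 mm), 35 mm above its underside, beyond the jig to the right; not to be disturbed.
- mug: Blue mug (76 mm across, 85 mm high) at the far right, origin at the centre of its underside; not to be disturbed.
- palette: White palette plate with paint on it (150 mm across, 12 mm high) at the near right, origin at the centre of its underside; not to be disturbed.
- varnish: Amber varnish bottle (52 mm across, 105 mm high) beyond the jig, origin at the centre of its underside; not to be disturbed.
- ornament: Painted glass ball (70 mm across, 80 mm high in all) sitting on a cork ring beyond the jig, origin at the centre of the ring's underside; not to be disturbed.

How it is judged (in metres and radians):
At the end, for the whole second after the job is handed in: Cottage on the board, white front to the stencil, square within 0.04 rad, within 4 mm of its seat, at rest, over 1 N on each fence at once and over 1 N from the fingers; yellow jar upright on the paint tray's floor; green brush lying inside the brush tray, level within 0.2 rad (contact force between cottage and rear_fence above 1 N and contact force between cottage and side_fence above 1 N and contact force between the fingers and cottage above 1 N and x of cottage_front in the frame of corner between 0.04 and 0.048 m and y of cottage_mid in the frame of corner between -0.032 and -0.024 m and z of cottage_mid in the frame of corner between 0.031 and 0.039 m and angle between the x axis of cottage_mid and the x axis of corner, either way round below 0.04 rad and angle between cottage_mid's own z axis and vertical below 0.05 rad and linear speed of cottage below 0.01 m/s and x of jar_mid in the frame of paint_tray between -0.05 and 0.05 m and y of jar_mid in the frame of paint_tray between -0.09 and 0.09 m and z of jar_mid in the frame of paint_tray between 0.024 and 0.036 m and angle between jar_mid's own z axis and vertical below 0.1 rad and x of brush_mid in the frame of brush_tray between -0.055 and 0.055 m and y of brush_mid in the frame of brush_tray between -0.07 and 0.07 m and z of brush_mid in the frame of brush_tray below 0.026 m and angle between brush_mid's own x axis and vertical between 1.37 and 1.77 rad); the arm keeps its last pose, push and grip.
It fails at once if another thing on the bench is moved by more than 40 mm (distance of any of blue_jar_mid, red_jar_mid, tray_brush_mid, finished_mid, mug, palette, varnish, ornament from where it was at the start of the episode above 0.04 m).
It also fails if it takes over 72 s, if anything falls off the work surface, if the arm or the gripper's body presses on something with over 40 N, if the wrist force passes 120 N, or if a joint passes its speed limit or range.

## Working session

There is one attempt and no reset: what is moved stays moved. The work goes in short steps, Python scripts to look and compute and a shell command to move; the robot and the scene stay as the last step left them, time stands still between calls to the robot, and variables do not carry over. Pictures are saved under pics/ and viewed, at most 13 in all, crops included, and the job is handed in when it is done.

```bash
mkdir -p pics; python3 - <<'E'
from workcell import ctrl
import cv2
for n in ("scene","top"):
    p=ctrl.camera_params(n); print(n,p)
    cv2.imwrite(f"pics/{n}0.png",ctrl.get_image(n)[:,:,::-1])
print(ctrl.camera_params("wrist")); print(ctrl.get_obs())
E
```

```text
scene {'vfov': 54.685244529735954, 'cx': 320.57830784775945, 'cy': 200.1422498803852, 'eye': array([1066.06892877,  144.2601507 ,  923.28317577]), 'attitude': array([0.39613618, 0.53151969, 1.81033346])}
top {'vfov': 48.002107539442264, 'cx': 317.93075704758786, 'cy': 205.98962444932818, 'eye': array([ 287.78630236,  -32.10072495, 1216.13794685]), 'attitude': array([ 0.16504007, -0.17367149, -1.58930452])}
{'vfov': 67.53034116081932, 'cx': 318.5036114027635, 'cy': 201.4358500107396, 'tool_from_camera': array([[ 3.26215438e-04,  9.63537917e-01,  2.67571628e-01,
         7.21530408e+01],
       [ 9.99999927e-01, -2.60770698e-04, -2.80122971e-04,
         1.00981429e+00],
       [-2.00134263e-04,  2.67571700e-01, -9.63537932e-01,
        -1.61434326e+02],
       [ 0.00000000e+00,  0.00000000e+00,  0.00000000e+00,
         1.00000000e+00]])}
{'t': 0.1, 'qpos': array([ 1.11298710e+00,  4.23726011e-01,  1.63058724e+00,  1.55104507e-06,
        1.08863437e+00, -1.89915435e-02]), 'qvel': array([ 0.00020808, -0.00168533, -0.00328035, -0.00185609,  0.00041143,
        0.00069932]), 'joint_torque': array([ 4.59828807e-04, -5.45617068e+01, -2.74326628e+01,  6.46129553e-02,
        1.88407477e-02,  6.96850790e-07]), 'ee_pos': array([265.29489259, 565.35085648, 222.0137762 ]), 'orientation': array([-6.83707064e-01, -3.06596250e+00,  2.06745275e-03]), 'ft_force': array([-0.43429608, -0.5320468 , -0.86601942]), 'moment': array([0.00354584, 0.02051364, 0.01591687]), 'grasp_force': 0.0, 'width': 88.14840908266225}
```

View pics/top0.png

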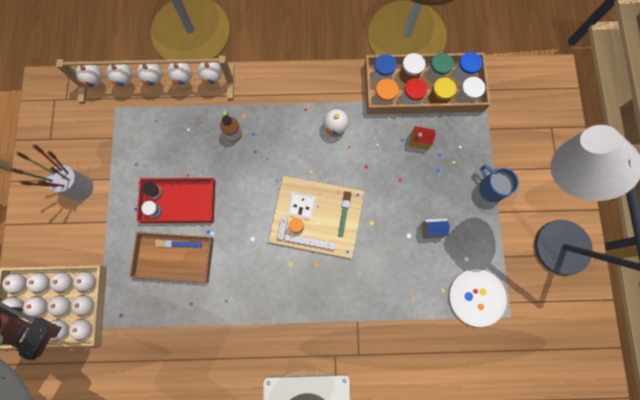

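View pics/scene0.png

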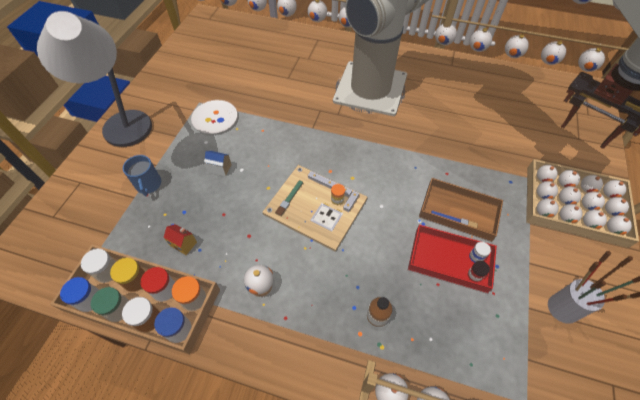

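The top view shows the jar at (296,226), the green brush at (343,213), the cottage at (435,228), and the jig's corner near (282,238). It also shows the red tray at (177,200) and the brown tray at (172,258), with +x up and +y left. The scene view agrees.

```bash
cat > h.py <<'E'
from workcell import ctrl
import numpy as np, cv2
from scipy.spatial.transform import Rotation as R
def pose():
    o=ctrl.get_obs(); return np.array(o["ee_pos"]),R.from_rotvec(o["orientation"]).as_matrix()
class Cam:
    def __init__(s,n):
        p=ctrl.camera_params(n); s.f=200/np.tan(np.radians(p["vfov"]/2)); s.c=np.array([p["cx"],p["cy"]])
        if n=="wrist":
            t,r=pose(); T=p["tool_from_camera"]; s.R=r@T[:3,:3]; s.e=r@T[:3,3]+t
        else: s.R=R.from_rotvec(p["attitude"]).as_matrix(); s.e=p["eye"]
        s.im=ctrl.get_image(n)[:,:,::-1].copy(); s.hsv=cv2.cvtColor(s.im,cv2.COLOR_BGR2HSV)
    def w(s,uv,z):
        uv=np.atleast_2d(np.asarray(uv,float)); d=np.c_[(uv-s.c)/s.f*[1,-1],-np.ones(len(uv))]@s.R.T
        return (s.e+d*((z-s.e[2])/d[:,2])[:,None])[:,:2]
    def px(s,P):
        q=(np.atleast_2d(P)-s.e)@s.R; return s.c+s.f*np.c_[q[:,0],-q[:,1]]/-q[:,2:]
    def blobs(s,lo,hi,box=None,amin=15):
        m=cv2.inRange(s.hsv,np.array(lo),np.array(hi))
        if box: k=np.zeros_like(m); k[box[1]:box[3],box[0]:box[2]]=255; m&=k
        c,_=cv2.findContours(m,cv2.RETR_EXTERNAL,cv2.CHAIN_APPROX_NONE)
        return sorted([x for x in c if cv2.contourArea(x)>amin],key=cv2.contourArea)[::-1]
    def rect(s,c,z):   # world min-area rect: centre, (size), angle of long side
        W=s.w(c[:,0,:],z).astype(np.float32); (x,y),(a,b),t=cv2.minAreaRect(W)
        if a<b:a,b,t=b,a,t+90
        return np.round([x,y,a,b],1),round(np.radians((t+90)%180-90),3)
def togo(target,yaw_y=None):
    """shift (in row units) to target xyz; turn to bring tool y to world yaw (mod pi)"""
    t,r=pose(); print("shift",np.round(r.T@(np.array(target)-t)/150,3),end=" ")
    if yaw_y is not None:
        a=np.arctan2(r[1,1],r[0,1]); d=(yaw_y-a+np.pi/2)%np.pi-np.pi/2
        print("wz",round(-d/(np.pi/4),3),"(other way",round(-(d-np.sign(d)*np.pi)/(np.pi/4),3),")",end="")
    print()
E
python3 - <<'E'
from h import *
c=Cam("top")
def show(n,lo,hi,box,z,k=2):
    for b in c.blobs(lo,hi,box)[:k]: print(n,cv2.boundingRect(b),c.rect(b,z))
show("jar",(8,150,120),(16,255,255),(285,212,310,238),67)
show("brush",(50,60,30),(90,255,255),(330,185,360,245),25)
show("roof",(105,100,40),(125,255,255),(415,210,460,245),65)
show("red",(0,150,90),(6,255,255),(130,170,222,230),35)
show("brown",(5,80,40),(20,255,200),(125,228,220,290),35)
show("board",(12,50,120),(28,255,255),(262,170,370,265),15)
togo([400,0,250])
cv2.imwrite("pics/topz.png",cv2.resize(c.im[165:290,120:460],None,fx=2.3,fy=2.3,interpolation=cv2.INTER_CUBIC))
E
```

```text
jar (290, 218, 13, 14) (array([490.9,  16.5,  34.3,  31.2]), np.float64(-0.018))
brush (339, 208, 8, 28) (array([ 503.8, -107.2,   75.7,    8.5]), np.float64(-0.199))
roof (427, 221, 23, 15) (array([ 472.8, -351.7,   58.6,   36.8]), np.float64(1.546))
red (137, 178, 77, 45) (array([572.7, 342. , 202.2, 121.4]), np.float64(1.568))
brown (130, 232, 83, 51) (array([419.3, 346.2, 205.1, 120.1]), np.float64(1.478))
board (269, 176, 95, 83) (array([522. , -37.4, 230.4, 191.3]), np.float64(1.352))
shift [-2.414 -3.031 -0.183]
```

View pics/topz.png

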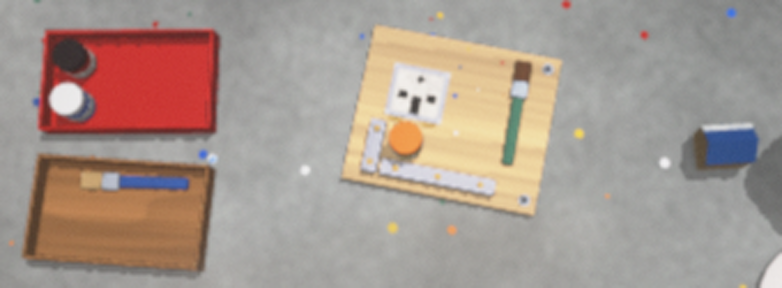

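```bash
python3 -m inch '[[-0.97,-0.89,0,0,0,0,-1],[-0.97,-0.89,0,0,0,0,-1],[-0.97,-0.89,0,0,0,0,-1],[-0.97,-0.89,0,0,0,0,-1]]'
python3 -m inch '[[-0.97,-0.89,0,0,0,0,-1],[-0.97,-0.89,0,0,0,0,-1],[-0.97,-0.89,0,0,0,0,-1],[-0.97,-0.89,0,0,0,0,-1]]'
python3 -m inch '[[-0.97,-0.89,0,0,0,-0.28,-1],[-0.97,-0.89,0,0,0,-0.28,-1],[-0.97,-0.89,0,0,0,-0.28,-1],[-0.97,-0.89,0,0,0,-0.28,-1],[-0.97,-0.89,0,0,0,-0.28,-1],[-0.97,-0.89,0,0,0,-0.28,-1]]'
python3 - <<'E'
from h import *
c=Cam("wrist"); cv2.imwrite("pics/w1.png",c.im); np.savez("w1.npz",R=c.R,e=c.e)
for n,lo,hi,z in (("jar",(6,150,120),(16,255,255),67),("brush",(50,60,30),(90,255,255),25)):
    for b in c.blobs(lo,hi,None,300)[:2]: print(n,cv2.boundingRect(b),c.rect(b,z))
togo([491,16.5,45],1.37); print(ctrl.get_obs()["t"])
E
```

```text
t: 0.65
ee_pos: [341.0, 380.0, 222.5]
orientation: [-0.689, -3.065, 0.002]
ft_force: [-0.9, 0.2, 0.7]
width: 88.1
grasp_force: 0.0
t: 1.15
ee_pos: [416.6, 198.3, 222.8]
orientation: [0.69, 3.065, 0.0]
ft_force: [-0.0, -0.3, 0.6]
width: 88.1
grasp_force: 0.0
t: 1.9
ee_pos: [490.0, 19.4, 222.5]
orientation: [-0.341, -3.122, -0.001]
ft_force: [0.1, -0.4, -0.4]
width: 87.9
grasp_force: 0.0
jar (514, 41, 126, 62) (array([429.4, 292.6, 121.5,  37.4]), np.float64(1.552))
jar (299, 172, 35, 33) (array([490.6,  17.4,  37. ,  35.6]), np.float64(1.353))
brush (216, 179, 16, 58) (array([ 500. , -103.7,   74.4,   13.9]), np.float64(-0.198))
shift [-0.012 -0.018  1.184] wz -0.021 (other way 3.979 )
1.95
```

View pics/w1.png

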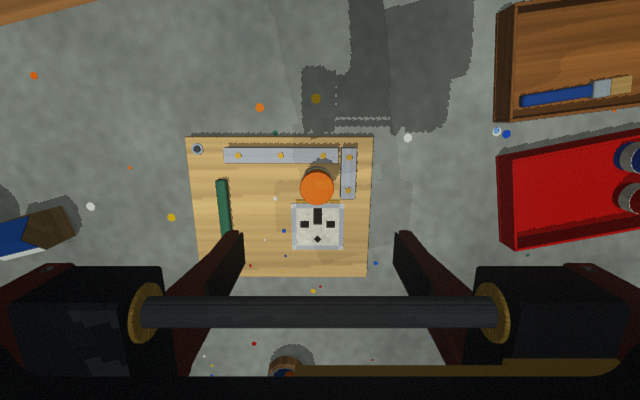

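The wrist view shows the jar lid at (317,187), the stencil at (318,228), the fence corner near (341,163) and the green handle at (224,208). The jar is at (490.6, 17.4), so I can grasp it now.

```bash
python3 -m inch '[[-0.01,-0.015,1,0,0,0,-1],[-0.01,-0.015,1,0,0,0,-1],[-0.01,-0.015,1,0,0,0,-1],[-0.01,-0.015,1,0,0,0,-1]]' | grep ee_pos
python3 -m inch '[[0,0,0.24,0,0,0,-1],[0,0,0.24,0,0,0,-1],[0,0,0.24,0,0,0,-1],[0,0,0.24,0,0,0,1],[0,0,0.24,0,0,0,1],[0,0,0.24,0,0,0,1],[0,0,0.24,0,0,0,1],[0,0,0.24,0,0,0,1]]'
python3 -m inch '[[0,0,-0.7,0,0,0,1],[0,0,-0.7,0,0,0,1],[0,0,-0.7,0,0,0,1],[0,0,-0.7,0,0,0,1]]'
python3 - <<'E'
from h import *
togo([573,305,140],1.55)
E
```

```text
ee_pos: [489.7, 16.6, 71.1]
t: 3.45
ee_pos: [491.4, 15.2, 36.7]
orientation: [-0.343, -3.123, 0.0]
ft_force: [0.1, -0.7, 0.4]
width: 41.5
grasp_force: 0.0
t: 3.95
ee_pos: [490.8, 15.3, 141.1]
orientation: [-0.343, -3.122, 0.0]
ft_force: [-0.2, 0.5, 0.3]
width: 37.3
grasp_force: 30.0
shift [-0.115  2.004  0.007] wz -0.252 (other way 3.748 )
```

```bash
python3 -m inch '[[-0.058,1,0,0,0,0,1],[-0.058,1,0,0,0,0,1],[-0.058,1,0,0,0,0,1]]' | grep -A9 ee_pos
python3 -m inch '[[-0.058,1,0,0,0,-0.25,1],[-0.058,1,0,0,0,-0.25,1],[-0.058,1,0,0,0,-0.25,1],[-0.058,1,0,0,0,-0.25,1],[-0.058,1,0.3,0,0,-0.25,1],[-0.058,1,0.6,0,0,-0.25,1],[-0.058,1,0.6,0,0,-0.25,1],[-0.058,1,0.6,0,0,-0.25,1]]'
python3 -m inch '[[0,0,0.06,0,0,0,1],[0,0,0.08,0,0,0,1],[0,0,0.08,0,0,0,1]]'
```

```text
ee_pos: [532.1, 162.3, 139.7]
orientation: [-0.34, -3.121, 0.001]
ft_force: [0.0, 0.3, -0.8]
width: 37.2
grasp_force: 30.0
t: 5.32
ee_pos: [573.9, 303.7, 52.3]
orientation: [-0.037, -3.141, 0.0]
ft_force: [0.5, -0.2, -0.4]
width: 37.2
grasp_force: 30.0
t: 5.7
ee_pos: [573.6, 304.4, 40.0]
orientation: [0.035, 3.141, 0.0]
ft_force: [0.1, 0.1, -0.5]
width: 37.3
grasp_force: 30.0
```

```bash
python3 -m inch '[[0,0,0.02,0,0,0,1],[0,0,0.04,0,0,0,1],[0,0,0.04,0,0,0,1]]' | grep -A3 ee_pos
python3 -m inch '[[0,0,0.02,0,0,0,1],[0,0,0.04,0,0,0,1],[0,0,0.04,0,0,0,1]]'| grep -A3 ee_pos
python3 -m inch '[[0,0,0.01,0,0,0,1],[0,0,0.02,0,0,0,1],[0,0,0.02,0,0,0,1]]'| grep -A3 ee_pos
```

```text
ee_pos: [575.0, 304.3, 37.0]
orientation: [0.035, 3.139, 0.001]
ft_force: [-4.3, -6.9, 23.0]
width: 37.3
ee_pos: [577.0, 304.4, 33.5]
orientation: [0.034, 3.135, 0.002]
ft_force: [-5.1, -10.7, 38.2]
width: 37.4
ee_pos: [577.9, 304.2, 31.3]
orientation: [0.034, 3.133, 0.002]
ft_force: [-4.5, -12.8, 43.6]
width: 37.5
```

```bash
python3 -m inch '[[0,0,-0.04,0,0,0,1],[0,0,-0.04,0,0,0,-0.36],[0,0,-0.04,0,0,0,-0.36],[0,0,-0.04,0,0,0,-0.36],[0,0,-0.04,0,0,0,-0.36],[0,0,-0.3,0,0,0,-0.36],[0,0,-0.8,0,0,0,-0.36],[0,0,-0.8,0,0,0,-0.36],[0,0,-0.8,0,0,0,-1]]'
python3 - <<'E'
from h import *
togo([500,-104,150],1.372)
c=Cam("wrist"); cv2.imwrite("pics/w2.png",c.im)
for b in c.blobs((6,150,120),(18,255,255),(200,0,500,390),200)[:3]: print(cv2.boundingRect(b),c.rect(b,56),c.rect(b,4))
E
```

```text
t: 7.95
ee_pos: [573.9, 304.5, 145.3]
orientation: [0.035, 3.14, 0.001]
ft_force: [-0.1, -0.6, -0.7]
width: 66.8
grasp_force: 0.0
shift [ 0.431 -2.734 -0.034] wz 0.225 (other way -3.775 )
(264, 0, 206, 81) (array([446.8, 343.9, 155. ,  54.6]), np.float64(1.549)) (array([435.4, 351.7, 187.2,  66. ]), np.float64(1.549))
(298, 181, 43, 41) (array([571.8, 305.6,  36.7,  36.1]), np.float64(1.548)) (array([586.3, 305.5,  44.3,  43.6]), np.float64(1.548))
(247, 78, 109, 11) (array([475.4, 293.8,  84.7,   3. ]), np.float64(1.481)) (array([469.9, 291.2, 102.3,   3.6]), np.float64(1.481))
```

View pics/w2.png

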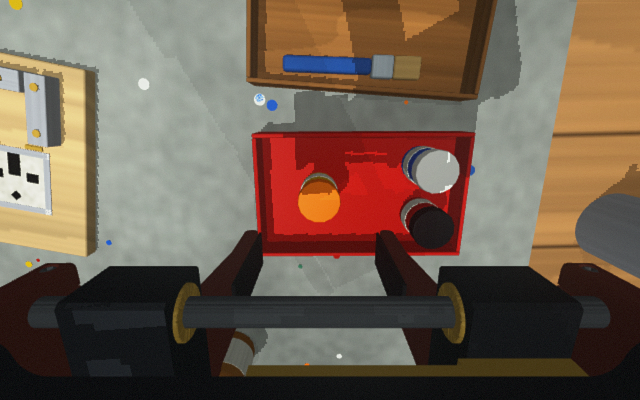

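The yellow jar stands upright in the red tray at (319,200), and the other jars are untouched. Next is the brush.

```bash
python3 -m inch '[[0.122,-0.915,0,0,0,0,-1],[0.122,-0.915,0,0,0,0,-1],[0.122,-0.915,0,0,0,0,-1]]' | grep ee_pos
python3 -m inch '[[0.122,-0.915,0,0,0,0,-1],[0.122,-0.915,0,0,0,0,-1],[0.122,-0.915,0,0,0,0,-1]]' | grep ee_pos
python3 -m inch '[[0.122,-0.915,0,0,0,0.225,-1],[0.122,-0.915,0,0,0,0.225,-1],[0.122,-0.915,0,0,0,0.225,-1],[0.122,-0.915,0,0,0,0.225,-1],[0.122,-0.915,0,0,0,0.225,-1],[0.122,-0.915,0,0,0,0.225,-1]]' | grep ee_pos
python3 - <<'E'
from h import *
c=Cam("wrist"); cv2.imwrite("pics/w3.png",c.im); np.savez("w3.npz",R=c.R,e=c.e)
for b in c.blobs((50,60,30),(90,255,255),None,200)[:2]: print(cv2.boundingRect(b),c.rect(b,25))
togo([510,-106,18.5],1.372)
E
```

```text
ee_pos: [549.8, 164.3, 142.3]
ee_pos: [529.5, 28.5, 143.2]
ee_pos: [509.7, -104.6, 144.5]
(308, 147, 14, 81) (array([ 502.4, -106. ,   78.9,   12.2]), np.float64(-0.195))
shift [-0.004 -0.008  0.841] wz 0.002 (other way -3.998 )
```

View pics/w3.png

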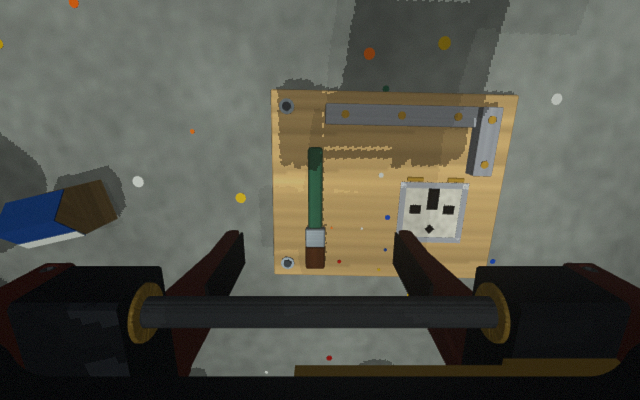

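The jig is clear apart from the brush, whose handle is at (315,188). The fence corner shows at about (470,127).

```bash
python3 -m inch '[[-0.004,-0.008,0.4,0,0,0,0],[-0.004,-0.008,0.75,0,0,0,0],[-0.004,-0.008,0.83,0,0,0,0],[-0.004,-0.008,0.83,0,0,0,0],[-0.004,-0.008,0.83,0,0,0,1],[-0.004,-0.008,0.83,0,0,0,1],[-0.004,-0.008,0.83,0,0,0,1],[-0.004,-0.008,0.83,0,0,0,1],[-0.004,-0.008,0.83,0,0,0,1],[-0.004,-0.008,0.83,0,0,0,1]]'
python3 -m inch '[[0,0,0,0,0,0,1],[0,0,-0.2,0,0,0,1],[0,0,-0.5,0,0,0,1],[0,0,-0.5,0,0,0,1]]'
python3 - <<'E'
from h import *
a=-0.093; p=np.array([419.3,346.2])+[[np.cos(a),-np.sin(a)],[np.sin(a),np.cos(a)]]@np.array([-18,5]) if 0 else np.array([419.3,346.2])+np.array([[np.cos(a),-np.sin(a)],[np.sin(a),np.cos(a)]])@np.array([-18,10])
print(p); togo([*p,95],a)
E
```

```text
t: 10.8
ee_pos: [510.2, -107.5, 20.8]
orientation: [0.313, 3.125, -0.0]
ft_force: [-1.1, 0.8, 7.9]
width: 13.3
grasp_force: 30.0
t: 11.3
ee_pos: [512.0, -107.9, 98.0]
orientation: [0.312, 3.12, -0.001]
ft_force: [0.5, 0.3, -0.9]
width: 13.6
grasp_force: 30.0
[402.3064449  357.82837413]
shift [1.331 2.899 0.012] wz 1.865 (other way -2.135 )
```

```bash
python3 -m inch '[[0.44,0.965,0,0,0,0,1],[0.44,0.965,0,0,0,0,1],[0.44,0.965,0,0,0,0,1]]' | grep ee_pos
python3 -m inch '[[0.44,0.965,0,0,0,0,1],[0.44,0.965,0,0,0,0,1],[0.44,0.965,0,0,0,0,1]]' | grep ee_pos
python3 -m inch '[[0.44,0.965,0,0,0,1,1],[0.44,0.965,0,0,0,1,1],[0.44,0.965,0,0,0,1,1],[0.44,0.965,0,0,0,1,1],[0.44,0.965,0,0,0,1,1]]' | grep ee_pos
python3 -m inch '[[0,0,0,0,0,0.865,1],[0,0,0,0,0,0.865,1],[0,0,0,0,0,0.865,1],[0,0,0,0,0,0.865,1],[0,0,0,0,0,0.865,1]]' 
python3 - <<'E'
from h import *
c=Cam("wrist"); cv2.imwrite("pics/w4.png",c.im)
togo([402.3,357.8,10],-0.093)
E
```

```text
ee_pos: [472.0, 49.5, 94.3]
ee_pos: [436.3, 204.7, 94.3]
ee_pos: [400.6, 357.8, 93.9]
t: 13.3
ee_pos: [401.2, 357.0, 94.2]
orientation: [-2.321, -2.117, 0.002]
ft_force: [0.5, -0.2, -0.7]
width: 13.3
grasp_force: 30.0
shift [0.006 0.007 0.562] wz 0.003 (other way -3.997 )
```

View pics/w4.png

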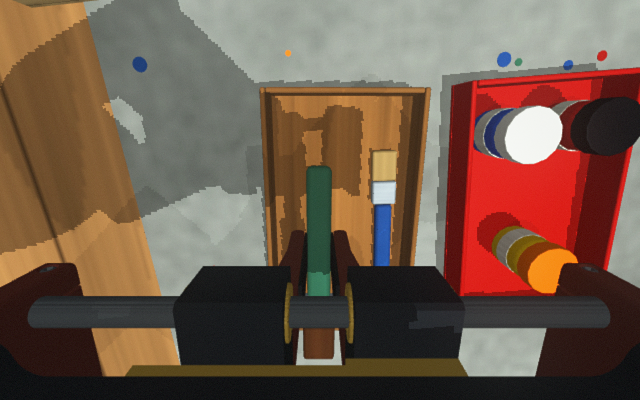

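The brush hangs parallel to the tray, between the left wall and the blue brush. I'm lowering and releasing it.

```bash
python3 -m inch '[[0.006,0.007,0.3,0,0,0,1],[0.006,0.007,0.48,0,0,0,1],[0.006,0.007,0.545,0,0,0,1],[0.006,0.007,0.545,0,0,0,1],[0.006,0.007,0.545,0,0,0,0.3],[0.006,0.007,0.545,0,0,0,0.3],[0.006,0.007,0.545,0,0,0,0.3],[0.006,0.007,0.3,0,0,0,0.3],[0.006,0.007,-0.3,0,0,0,0.3],[0.006,0.007,-0.3,0,0,0,-1]]'
python3 - <<'E'
from h import *
c=Cam("wrist"); cv2.imwrite("pics/w5.png",c.im)
for b in c.blobs((50,60,30),(90,255,255),None,200)[:2]: print(cv2.boundingRect(b),c.rect(b,14))
for b in c.blobs((105,120,40),(125,255,255),None,200)[:2]: print("blue",cv2.boundingRect(b),c.rect(b,14))
togo([472,-350,145],1.35)
E
```

```text
t: 14.6
ee_pos: [403.9, 359.3, 143.6]
orientation: [2.322, 2.116, 0.007]
ft_force: [0.0, 0.4, -0.7]
width: 37.2
grasp_force: 0.0
(311, 147, 14, 78) (array([405.3, 367.6,  78.5,  12.7]), np.float64(1.471))
blue (363, 194, 14, 56) (array([454.9, 325.6,  60.3,  13.1]), np.float64(1.511))
shift [-4.672  0.885 -0.015] wz -1.837 (other way 2.163 )
```

```bash
for i in 1 2 3 4; do python3 -m inch '[[-0.934,0.177,0,0,0,0,-1],[-0.934,0.177,0,0,0,0,-1],[-0.934,0.177,0,0,0,0,-1]]' | grep ee_pos; done
python3 -m inch '[[-0.934,0.177,0,0,0,-1,-1],[-0.934,0.177,0,0,0,-1,-1],[-0.934,0.177,0,0,0,-1,-1],[-0.934,0.177,0,0,0,-1,-1],[-0.934,0.177,0,0,0,-1,-1]]' | grep ee_pos
python3 -m inch '[[0,0,0,0,0,-1,-1],[0,0,0,0,0,-1,-1],[0,0,0,0,0,-1,-1],[0,0,0,0,0,-1,-1],[0,0,0,0,0,-1,-1],[0,0,0,0,0,-1,-1]]' 
python3 - <<'E'
from h import *
c=Cam("wrist"); cv2.imwrite("pics/w6.png",c.im); np.savez("w6.npz",R=c.R,e=c.e)
for b in c.blobs((105,120,40),(125,255,255),None,300)[:2]: print("blue",cv2.boundingRect(b),c.rect(b,65))
print(ctrl.get_obs()["qpos"])
E
```

```text
ee_pos: [415.4, 213.5, 139.9]
ee_pos: [429.8, 72.1, 140.1]
ee_pos: [443.8, -70.2, 140.2]
ee_pos: [457.3, -212.4, 140.2]
ee_pos: [470.0, -350.7, 139.6]
t: 17.52
ee_pos: [470.0, -350.9, 140.0]
orientation: [-0.15, -3.138, -0.001]
ft_force: [-0.4, -0.2, -0.8]
width: 87.7
grasp_force: 0.0
blue (283, 183, 70, 51) (array([ 469.8, -351.7,   57.4,   37.4]), np.float64(-1.539))
blue (193, 0, 27, 25) (array([ 320. , -414.6,   18.3,   14.8]), np.float64(1.476))
[-6.61895060e-01  4.73492013e-01  1.77330606e+00  1.16075979e-04
  8.95078242e-01 -2.13723450e+00]
```

View pics/w6.png

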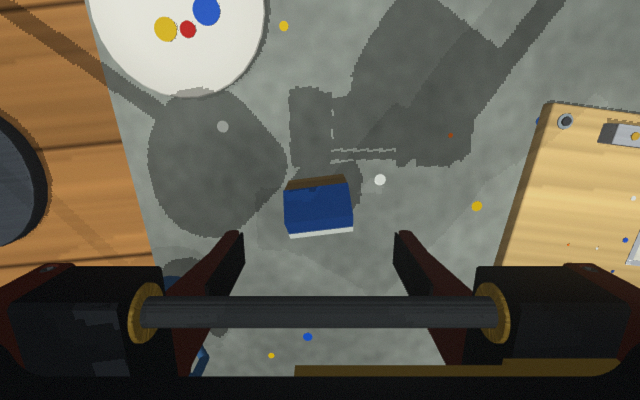

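The cottage roof spans (283–353, 183–234), with its white edge towards +x. I'll fit its eave lines at z = 48, and the fence edges from picture w3.

```bash
python3 - <<'E'
import cv2,numpy as np
from h import Cam,R,ctrl,togo
def load(n):
    c=Cam.__new__(Cam); p=ctrl.camera_params("wrist"); c.f=200/np.tan(np.radians(p["vfov"]/2)); c.c=np.array([p["cx"],p["cy"]])
    z=np.load(n+".npz"); c.R,c.e=z["R"],z["e"]; c.im=cv2.imread(f"pics/{n}.png"); c.hsv=cv2.cvtColor(c.im,cv2.COLOR_BGR2HSV); return c
def line(c,P,z):
    W=c.w(P,z).astype(np.float32); vx,vy,x,y=cv2.fitLine(W,cv2.DIST_HUBER,0,.01,.01).ravel()
    if vy<0: vx,vy=-vx,-vy
    return np.array([x,y]),np.array([vx,vy]),np.arctan2(vy,vx)
c=load("w6"); m=cv2.inRange(c.hsv,(105,120,30),(125,255,255)); m[:,:270]=0;m[:,365:]=0;m[:170]=0;m[250:]=0
up=[(u,np.flatnonzero(m[:,u])[0]) for u in range(292,344)]
lo=[(u,np.flatnonzero(m[:,u])[-1]) for u in range(294,348)]
lw=[(u,lo[i][1]+1+np.argmin((c.hsv[lo[i][1]+1:lo[i][1]+25,u,2]>140)|(np.arange(lo[i][1]+1,lo[i][1]+25)<lo[i][1]+3))) for i,u in enumerate(range(294,348))]
for n,P in(("rear eave",up),("blue/white",lo),("front eave",lw)):
    p,v,a=line(c,P,48); print(n,p.round(1),a.round(4),P[0],P[-1])
# end points of eaves
b=max(cv2.findContours(m,0,1)[0],key=cv2.contourArea); q=cv2.approxPolyDP(b,4,True)[:,0]; print(q.tolist(),c.w(q,48).round(1).tolist())
c=load("w3"); print("grey rows along u=400:",c.im[92:140:2,400].tolist()); print("v=150:",c.im[150,455:515:3].tolist())
E
```

```text
rear eave [ 455.1 -349.7] 1.6032 (292, np.int64(190)) (343, np.int64(183))
blue/white [ 494.5 -353.7] 1.5999 (294, np.int64(232)) (347, np.int64(226))
front eave [ 500.7 -351.3] 1.6064 (294, np.int64(239)) (347, np.int64(232))
[[347, 183], [283, 191], [289, 233], [352, 225]] [[454.5, -323.9], [456.3, -379.9], [495.6, -379.5], [493.4, -322.2]]
grey rows along u=400: [[52, 76, 90], [54, 86, 104], [56, 86, 103], [55, 85, 104], [55, 85, 103], [59, 91, 109], [58, 79, 89], [95, 92, 88], [92, 88, 86], [92, 91, 89], [37, 82, 102], [33, 83, 105], [32, 83, 106], [39, 84, 104], [93, 91, 89], [92, 91, 88], [92, 90, 86], [58, 89, 106], [56, 89, 108], [56, 88, 104], [56, 87, 104], [59, 93, 111], [62, 98, 116], [63, 99, 119]]
v=150: [[67, 103, 123], [67, 104, 122], [68, 103, 123], [75, 114, 137], [100, 156, 183], [64, 65, 63], [64, 64, 64], [81, 82, 79], [150, 147, 142], [150, 147, 141], [154, 151, 146], [151, 147, 142], [147, 144, 139], [154, 148, 144], [99, 156, 182], [103, 158, 185], [103, 159, 185], [101, 156, 183], [119, 129, 124], [122, 131, 125]]
```

```bash
python3 - <<'E'
import cv2,numpy as np
from h import Cam,ctrl,togo
p=ctrl.camera_params("wrist"); z=np.load("w3.npz"); c=Cam.__new__(Cam); c.f=200/np.tan(np.radians(p["vfov"]/2)); c.c=np.array([p["cx"],p["cy"]]); c.R,c.e=z["R"],z["e"]
im=cv2.imread("pics/w3.png"); s=cv2.cvtColor(im,cv2.COLOR_BGR2HSV)[:,:,1]; g=(s<70)
def line(P,z):
    W=c.w(P,z).astype(np.float32); v=cv2.fitLine(W,cv2.DIST_HUBER,0,.01,.01).ravel(); a=np.arctan2(v[1],v[0]); return v[2:],a
cols=[u for u in list(range(332,342))+list(range(355,395))+list(range(410,452))]
def run(vec,lo):  # first/last grey
    k=np.flatnonzero(vec); return lo+k[0],lo+k[-1]
top=[];bot=[]
for u in cols:
    a,b=run(g[98:135,u],98); top.append((u,a-.5)); bot.append((u,b+.5))
print(bot[0],bot[-1],top[0],top[-1])
for n,P in(("rear outer",top),("rear inner",bot)): print(n,[ (line(P,h)[0].round(1),line(P,h)[1].round(4)) for h in (31,15)])
L=[];T=[];O=[]
for v in list(range(135,160)):
    a,b=run(g[v,462:512],462); L.append((a-.5,v)); O.append((b+.5,v)); r=im[v,a:a+14].mean(1); T.append((a+np.argmax(np.diff(r))+.5,v))
print(L[0],T[0],O[0],L[-1],T[-1])
for n,P,h in(("side bottom",L,15),("side top inner",T,31),("side outer",O,31)): l=line(P,h); print(n,l[0].round(1),l[1].round(4))
# corner by intersection
def inter(l1,l2):
    A=np.c_[[np.cos(l1[1]),np.sin(l1[1])],[-np.cos(l2[1]),-np.sin(l2[1])]]; t=np.linalg.solve(A,l2[0]-l1[0]); return l1[0]+t[0]*A[:,0]
for h in (31,15):
  for n,S in(("T",line(T,31)),("L",line(L,15))): print(h,n,inter(line(bot,h),S).round(1))
togo([478,-351.4,23],1.603)
E
```

```text
(332, np.float64(123.5)) (451, np.float64(126.5)) (332, np.float64(102.5)) (451, np.float64(105.5))
rear outer [(array([437.9, -33.8], dtype=float32), np.float32(1.3498)), (array([437.8, -30.5], dtype=float32), np.float32(1.3498))]
rear inner [(array([461.6,  -9.8], dtype=float32), np.float32(1.3488)), (array([462.9,  -5.2], dtype=float32), np.float32(1.3488))]
(np.float64(470.5), 135) (np.float64(478.5), 135) (np.float64(511.5), 135) (np.float64(466.5), 159) (np.float64(474.5), 159)
side bottom [496.9  46.2] -0.2282
side top inner [493.6  46. ] -0.2289
side outer [498.8  77.4] -0.0259
31 T [475.2  50.3]
31 L [475.4  51.2]
15 T [475.4  50.2]
15 L [475.6  51.2]
shift [-0.054  0.003  0.78 ] wz -0.163 (other way 3.837 )
```

The corner is at (475, 51) with the jig at yaw -0.222, so the seat centre is about (490.6, 18.5). Next I'll grasp the cottage across its end walls.

```bash
python3 -m inch '[[-0.054,0.003,0.1,0,0,-0.163,-1],[-0.054,0.003,0.3,0,0,-0.163,-1],[-0.054,0.003,0.6,0,0,-0.163,-1],[-0.054,0.003,0.78,0,0,-0.163,-1],[-0.054,0.003,0.78,0,0,-0.163,-1],[-0.054,0.003,0.78,0,0,-0.163,1],[-0.054,0.003,0.78,0,0,-0.163,1],[-0.054,0.003,0.78,0,0,-0.163,1],[-0.054,0.003,0.78,0,0,-0.163,1],[-0.054,0.003,0.78,0,0,-0.163,1]]'
python3 -m inch '[[0,0,0,0,0,0,1],[0,0,0,0,0,0,1],[0,0,-0.3,0,0,0,1],[0,0,-0.5,0,0,0,1],[0,0,-0.5,0,0,0,1]]'
python3 - <<'E'
from h import *
a=-0.222; Rj=np.array([[np.cos(a),-np.sin(a)],[np.sin(a),np.cos(a)]])
g=np.array([475.3,50.7])+Rj@[22+10,-28-10]; print(g); togo([*g,90],1.349)
c=Cam("wrist"); cv2.imwrite("pics/w7.png",c.im); np.savez("w7.npz",R=c.R,e=c.e)
E
```

```text
t: 18.82
ee_pos: [478.3, -352.1, 24.1]
orientation: [-0.054, 3.14, -0.001]
ft_force: [-1.0, 1.5, 6.4]
width: 55.9
grasp_force: 30.0
t: 19.45
ee_pos: [479.2, -352.9, 100.4]
orientation: [-0.055, 3.137, -0.005]
ft_force: [-0.5, -1.0, -0.2]
width: 55.8
grasp_force: 30.0
[498.14781199   6.58676517]
shift [-0.209  2.391  0.063] wz 0.327 (other way -3.673 )
```

View pics/w7.png

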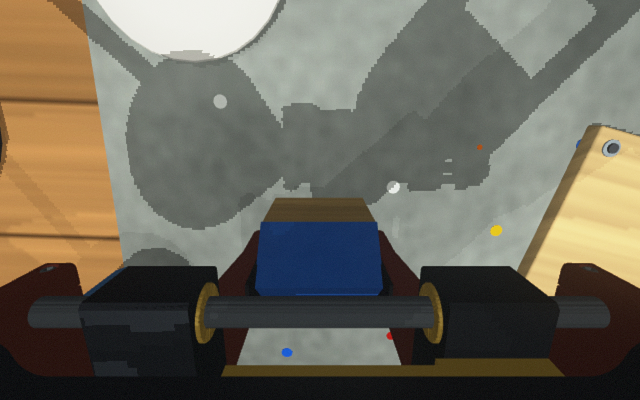

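The cottage is held squarely, with the roof at (257–380, 222–295). I'm carrying it to a pre-seat point 10 mm off each fence.

```bash
for i in 1 2; do python3 -m inch '[[-0.07,0.797,0,0,0,0,1],[-0.07,0.797,0,0,0,0,1],[-0.07,0.797,0,0,0,0,1]]' | grep ee_pos; done
python3 -m inch '[[-0.07,0.797,0,0,0,0.327,1],[-0.07,0.797,0,0,0,0.327,1],[-0.07,0.797,0,0,0,0.327,1],[-0.07,0.797,0.1,0,0,0.327,1],[-0.07,0.797,0.22,0,0,0.327,1],[-0.07,0.797,0.3,0,0,0.327,1],[-0.07,0.797,0.3,0,0,0.327,1]]'
python3 - <<'E'
from h import *
togo([498.1,6.6,40.5],1.349)
E
```

```text
ee_pos: [482.4, -228.1, 96.3]
ee_pos: [489.7, -109.6, 96.9]
t: 21.12
ee_pos: [495.9, 6.4, 51.8]
orientation: [-0.35, -3.119, 0.001]
ft_force: [-0.1, -0.5, -0.3]
width: 55.6
grasp_force: 30.0
shift [-0.014  0.004  0.075] wz -0.002 (other way 3.998 )
```

```bash
python3 -m inch '[[-0.014,0,0.03,0,0,0,1],[-0.014,0,0.065,0,0,0,1],[-0.014,0,0.065,0,0,0,1],[-0.014,0,0.065,0,0,0,1]]' | grep -A3 ee_pos
python3 -m inch '[[0,0,0.01,0,0,0,1],[0,0,0.01,0,0,0,1],[0,0,0.01,0,0,0,1]]' | grep -A3 ee_pos
python3 -m inch '[[0,0,0.01,0,0,0,1],[0,0,0.01,0,0,0,1],[0,0,0.01,0,0,0,1]]' | grep -A3 ee_pos
```

```text
ee_pos: [499.0, 7.3, 43.6]
orientation: [0.348, 3.122, 0.0]
ft_force: [-0.5, 0.3, -1.0]
width: 55.9
ee_pos: [499.0, 7.2, 42.0]
orientation: [0.348, 3.122, 0.0]
ft_force: [-0.0, -0.2, -0.9]
width: 56.2
ee_pos: [498.9, 7.2, 40.4]
orientation: [-0.348, -3.122, 0.0]
ft_force: [-0.1, -0.6, -1.2]
width: 55.9
```

```bash
python3 -m inch '[[0,0,0.01,0,0,0,1],[0,0,0.013,0,0,0,1],[0,0,0.013,0,0,0,1]]' | grep -A3 ee_pos
python3 -m inch '[[0.02,0,0,0,0,0,1],[0.04,0,0,0,0,0,1],[0.04,0,0,0,0,0,1]]' | grep -A3 ee_pos
python3 -m inch '[[0,0.02,0,0,0,0,1],[0,0.04,0,0,0,0,1],[0,0.04,0,0,0,0,1]]' | grep -A3 ee_pos
```

```text
ee_pos: [499.0, 7.2, 39.0]
orientation: [0.348, 3.122, -0.0]
ft_force: [-1.9, 0.4, 8.2]
width: 55.9
ee_pos: [494.3, 8.6, 39.1]
orientation: [0.348, 3.119, 0.0]
ft_force: [3.2, -0.1, 5.4]
width: 56.0
ee_pos: [494.4, 13.8, 39.1]
orientation: [0.347, 3.122, -0.001]
ft_force: [-0.8, -4.7, 11.0]
width: 56.1
```

```bash
python3 -m inch '[[0.015,0,-0.004,0,0,0,1],[0.025,0,-0.004,0,0,0,1],[0.025,0,-0.004,0,0,0,1]]' | grep -A3 ee_pos
python3 -m inch '[[0.012,0,0,0,0,0,1],[0.012,0,0,0,0,0,1],[0.012,0,0,0,0,0,1]]' | grep -A3 ee_pos
python3 -m inch '[[0,0.015,0,0,0,0,1],[0,0.02,0,0,0,0,1],[0,0.02,0,0,0,0,1]]' | grep -A3 ee_pos
```

```text
ee_pos: [491.0, 15.1, 39.1]
orientation: [0.347, 3.122, -0.0]
ft_force: [4.1, -2.2, 1.8]
width: 56.2
ee_pos: [490.9, 15.2, 39.2]
orientation: [0.346, 3.119, -0.0]
ft_force: [6.5, -6.0, -3.7]
width: 55.6
ee_pos: [491.4, 17.6, 39.3]
orientation: [0.346, 3.119, -0.002]
ft_force: [5.8, -10.0, 0.0]
width: 55.7
```

```bash
python3 -m inch '[[0,0.01,0.002,0,0,0,1],[0,0.01,0.002,0,0,0,1],[0,0.01,0.002,0,0,0,1]]' | grep -A3 ee_pos
python3 -m inch '[[0,0.01,0.002,0,0,0,1],[0,0.01,0.002,0,0,0,1],[0,0.01,0.002,0,0,0,1]]' | grep -A3 ee_pos
```

```text
ee_pos: [491.4, 17.7, 39.3]
orientation: [0.345, 3.12, -0.004]
ft_force: [3.8, -19.6, 5.3]
width: 56.0
ee_pos: [491.4, 17.8, 39.3]
orientation: [0.344, 3.12, -0.007]
ft_force: [1.6, -30.9, 11.4]
width: 55.8
```

```bash
python3 -m inch '[[0.006,-0.012,0,0,0,0,1],[0.006,-0.012,0,0,0,0,1],[0.006,-0.012,0,0,0,0,1],[0.006,-0.012,0,0,0,0,1]]' | grep -A3 ee_pos
python3 - <<'E'
from h import *
o=ctrl.get_obs(); a=-0.222; f=o["ft_force"][:2]; Rj=np.array([[np.cos(a),-np.sin(a)],[np.sin(a),np.cos(a)]]); print("jig force",Rj.T@f,"tcp in corner",Rj.T@(o["ee_pos"][:2]-[475.3,50.7]),o["t"])
c=Cam("wrist"); t=Cam("top"); s=Cam("scene")
A=cv2.resize(c.im[60:330,120:560],(800,491)); cv2.imwrite("pics/w8.png",A)
B=np.hstack([cv2.resize(t.im[170:270,260:370],(400,364),interpolation=2),cv2.resize(s.im[150:260,250:371],(400,364),interpolation=2)]); cv2.imwrite("pics/t8.png",B)
E
```

```text
ee_pos: [491.4, 17.7, 39.3]
orientation: [0.345, 3.118, -0.004]
ft_force: [5.2, -18.7, 5.4]
width: 56.2
jig force [  9.17735854 -17.05154738] tcp in corner [ 22.96267541 -28.65426457] 25.875
```

View pics/w8.png

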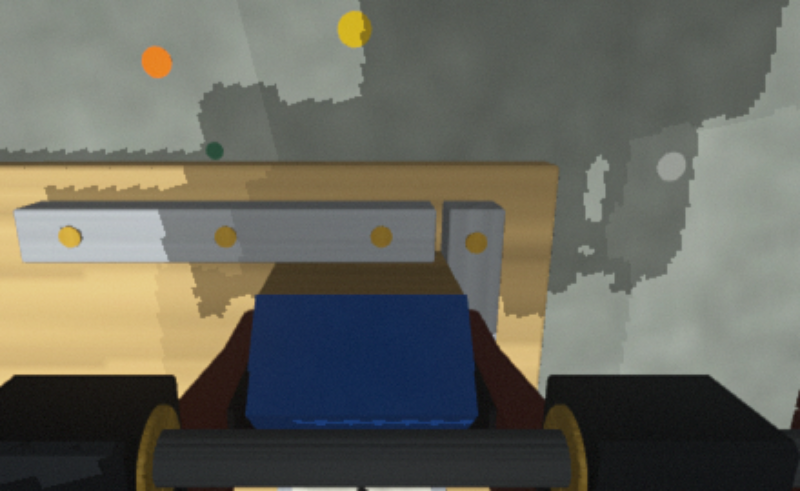

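The cottage looks square and flush, with its back wall on the rear fence's edge and its right end at the side fence. I'll balance the two pushes, hold, and check that they stay steady.

```bash
python3 -m inch '[[0.01,-0.008,0,0,0,0,1],[0.01,-0.008,0,0,0,0,1],[0.01,-0.008,0,0,0,0,1],[0.01,-0.008,0,0,0,0,1],[0.01,-0.008,0,0,0,0,1],[0.01,-0.008,0,0,0,0,1]]' | grep -A4 ee_pos
python3 -m inch '[[0,0,0,0,0,0,1],[0,0,0,0,0,0,1],[0,0,0,0,0,0,1],[0,0,0,0,0,0,1],[0,0,0,0,0,0,1],[0,0,0,0,0,0,1],[0,0,0,0,0,0,1],[0,0,0,0,0,0,1]]' | grep -A4 ee_pos
python3 - <<'E'
from h import *
o=ctrl.get_obs(); a=-0.222; Rj=np.array([[np.cos(a),-np.sin(a)],[np.sin(a),np.cos(a)]]); print(Rj.T@o["ft_force"][:2],o["t"], Rj.T@(o["ee_pos"][:2]-[475.3,50.7]))
E
```

```text
ee_pos: [491.3, 17.6, 39.4]
orientation: [0.345, 3.115, -0.002]
ft_force: [9.3, -13.0, 1.3]
width: 55.4
grasp_force: 30.0
ee_pos: [491.3, 17.7, 39.4]
orientation: [0.345, 3.115, -0.002]
ft_force: [8.8, -12.4, 1.8]
width: 55.9
grasp_force: 30.0
[ 11.33129746 -10.15866009] 27.775 [ 22.85396509 -28.69806082]
```

View pics/t8.png

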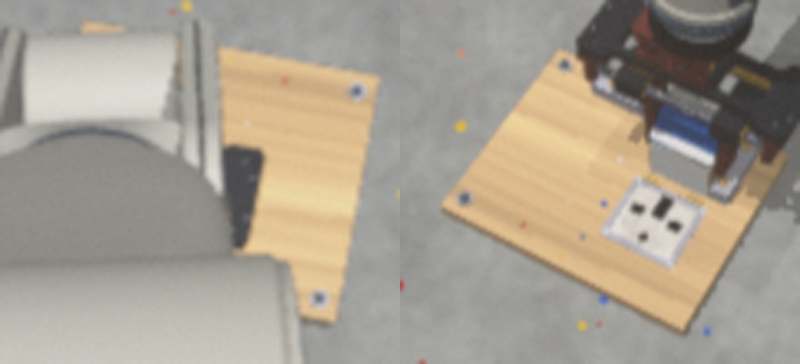

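The scene view on the right shows the white wall facing the stencil, with the cottage in the corner. The pushes hold steady at 11 N and 10 N, so I'm handing in.

```bash
python3 -c "
from workcell import ctrl
print(ctrl.close_job())"
```

```text
the job is handed in; nothing more can be done
None
```

I handed the job in at about 28 s: the yellow jar stands in the paint tray, the green brush lies in the brush tray, and the cottage is held in the corner, white front to the stencil, pushed at about 11 N towards the rear fence and 10 N towards the side fence; the hand-in returned no verdict.

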